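Start the induction cooker and slide its heat up to boost

ROBOT

A 7-joint arm with a two-finger parallel gripper is mounted at the origin on the work surface. World frame = base frame: x ahead of the robot, y to its left, z up, the work surface at z = 0. Lengths are in m, angles in rad, forces in N, time in s.
With the tool pointing down it reaches from about 0.425 to 0.925 m from the base axis. Payload 6.8 kg.
Tool frame: the origin (TCP) lies at the very end of the fingers, on their centre line; the grasp point (between the pads) lies 19 mm behind it; z points along the fingers, y is the line along which they close (so a half turn about z gives the same grasp; the last joint's range is limited). The gripper opens to 85 mm and grips with 20 to 120 N. Pads are 22 mm wide; open, the fingers measure 114 mm over their backs; the gripper's body (76 mm by 85 mm) begins 54 mm behind the grasp point. The pads swing forward as they close: fully open they stand 13 mm farther back than shut.
Start: joints at [-1.449, 0.477, 0.022, 1.555, -0.011, 1.109, -0.083], TCP at [0.154, 0.657, 0.231] pointing down, gripper open.
Joint ranges: [-2.96, 2.96], [-0.34, 2.1], [-1.41, 1.46], [0.24, 2.44], [-1.37, 4.51], [0.17, 1.92], [-2.96, 2.96]. Speed limits (rad/s): [2.39, 2.39, 3.14, 3.14, 3.14, 3.14, 3.14].

INTERFACE

Orientations are given as a rotation vector (axis times angle).
In Python, from bench import r gives the robot as it stands.
- The arm moves only by the shell command python3 -m jog 'ROWS' [FORCE]. ROWS is JSON, a list of rows, each an object of numbers: "fingers": the finger opening in m, from 0 to 0.0854; "x", "y", "z": the shift along the tool's x, y, z in m; "rx", "ry", "rz": the turn, a rotation vector about the tool's x, y, z in degrees. In form: [{"fingers": .., "x": .., "y": .., "z": .., "rx": .., "ry": .., "rz": ..}, ...]. A call has 1 to 8 rows; each row shifts and turns the commanded pose from where the row before left it, along the tool's axes as they then stand; what a row does not reach is not made up. A row lasts 1/8 s, in which the tool goes at most 62.5 mm and 10.7 degrees, less where a joint would pass 70% of its speed; a pose out of reach is approached as far as the arm can. A call is refused whole if a number of a shift passes 0.0625 or a number of a turn 10.7, either way. A call with a gripper value outside its range is refused whole. The fingers move at their own pace and stop on an object; FORCE is the grip in N (left out, the last holds). Time passes only in rows, so rows that do not move let the fingers close. It gives the time, the measured TCP pose, the force, the opening and the grip force at its end, in the units of the state.
- r.get_obs(): the state, without advancing time (a new reading comes with each control period).
- r.grab_frame(name): name is "scene" or "top" or "wrist"; returns (picture, depth): 384x512x3 uint8, red, green, blue; 384x512 float32, m along the optical axis (not along the pixel's ray), 0 where there is no reading.
- r.get_calibration(name): a dict with "mtx" (3x3 intrinsics, pixels), "extrinsics" (4x4, takes a point from camera to world coordinates). Camera axes: x right, y down, z forward; pixel columns grow to the right and rows downward; lengths in m; the calibration is good to about 2 mm. The wrist camera is an equidistant fisheye: a pixel r from the principal point sees the ray r / f radians off the axis. A picture is of the moment at which its call begins: read the wrist's pose just before it. get_calibration takes no time and is no camera call; for the wrist camera it gives the pose at the moment of the call.
- r.hand_in(): hands the job in; it is judged then, once.
Trained networks look in the newest picture that a camera, given by its name, has taken for a name from the list of things; names that differ only in an ending like _2 or _b are one class to them, and where a whole thing is asked for, a point or a joint stands for the part that bears it (a point fixed in the world has none). Each returns a list of dicts, best first, with "score" (0 to 1); they miss things now and then, are a little off and sometimes report something else, mostly with a low value. They report only what shows in the picture. A call takes as long as a camera call.
- r.search_frame(target, camera): "xyz" ([x, y, z] in m, in world coordinates, good to about 4 mm: the middle of the surface that is visible of it).
- r.landmark_of(target, camera): "xyz" ([x, y, z] in m, in world coordinates, good to about 4 mm: a listed point, or the origin of a listed thing).
The state is a dict: "clock": time; "joints": joint angles; "qvel": joint speeds; "tau": joint torques, N m; "tcp_pos": TCP position; "orientation": TCP orientation; "contact_force": force on the tool from outside, world axes, zero at the start; "moment": the same for the moment, N m; "grip_width": finger opening in m; "gripper_force": force on a finger pad.
Only numpy, scipy, OpenCV 4.12 (cv2) and the standard library are available. Lean on these libraries where they do the work, as an engineer would, in place of code of your own. Each camera call takes 0.05 s, during which the arm holds its last target. There are 200 camera calls.

TASK

The pot is ready on the portable induction cooker: with your fingers closed together as one fingertip, touch the power key at the left end of the row of touch controls, then draw the fingertip lightly along the heat slider from its shortest bar to its longest, touching every bar on the way. Finish with the fingertip still resting lightly on the longest bar, which keeps the cooker on boost. Do not touch the timer key at the other end, do not press hard on the glass, and leave the cooker, pot, cup, jar and ladle where they stand.

Things in the scene. Friction and masses are not known exactly. Their poses are not given: they have to be found in the camera images.
- cooker: portable induction cooker, 3 kg, loose on rubber feet: white case 360 mm deep (x) by 290 wide (y) under one flat level sheet of rigid black glass, 60 mm above the table. Origin: centre of its underside; x from its front edge (controls, towards the robot) to its rear, y left, z up; yaw up to 20 degrees. Row of flush touch controls at x = -145 mm: power key y = +118, slider centre +6, timer key -118
- power_key: power key: light-grey printed ring with a gap and a short stroke through it (17 mm across) at the left end of the control row; rigid touch area 32 mm (x) by 24 mm (y), flush with the glass, reacts to a touch over 0.2 N kept for 0.1 s. Origin: its centre, on the glass surface; axes as the cooker's
- slider: heat slider: rigid touch strip flush with the glass, 32 mm (x) by 152 (y), with seven light-grey printed bars, 6 to 27 mm long, shortest (low heat) at the left (+y), longest at the right. Origin: its centre, on the glass; axes as the cooker's; bars at y = +60, +40, +20, 0, -20, -40, -60 mm. It reads the middle of the closed fingertips, at any touch over 0.2 N
- slider_low (a point): the shortest bar's place, on the slider's centre line, on the glass (slider y = +60 mm)
- slider_high (a point): the longest bar's place, on the slider's centre line, on the glass (slider y = -60 mm)
- timer_key: timer key, not to be touched: printed clock face (full ring with two hands, 17 mm across) at the right end of the control row; touch area 32 mm (x) by 24 mm (y), 58 mm beyond the longest bar. Origin: its centre, on the glass; axes as the cooker's
- pot: bystander: steel cooking pot 170 mm across and 72 mm high with two small black side handles, standing loose on the cooking zone; its near wall is 100 to 120 mm behind the middle of the slider and its rim 72 mm above the glass. Origin: centre of its underside
- cup: bystander: white cup 76 mm across, 85 mm high, loose on the table beside the cooker's left side. Origin: centre of its underside
- jar: bystander: brown glass sauce jar 60 mm across, 95 mm high, loose on the table beside the cooker's left side. Origin: centre of its underside
- ladle: bystander: steel ladle with a wooden handle, 240 mm long, lying loose on the table beside the cooker's right side. Origin: its underside, x along the handle

How it is judged:
On the way, in this order (a step that is already met when the one before it is completed fails the run):
1. the power key is touched (contact force between the fingers and power_key above 0.2 N), for 0.1 s.
2. then the closed fingertips touch the slider at its first, shortest bar (within 9 mm along the slider) (contact force between the fingers and slider above 0.2 N and y of the grasp point in the frame of slider between 0.051 and 0.069 m), for 0.1 s.
3. then the closed fingertips touch the slider at its second bar (within 9 mm along the slider) (contact force between the fingers and slider above 0.2 N and y of the grasp point in the frame of slider between 0.031 and 0.049 m), for 0.02 s.
4. then the closed fingertips touch the slider at its third bar (within 9 mm along the slider) (contact force between the fingers and slider above 0.2 N and y of the grasp point in the frame of slider between 0.011 and 0.029 m), for 0.02 s.
5. then the closed fingertips touch the slider at its fourth bar (within 9 mm along the slider) (contact force between the fingers and slider above 0.2 N and y of the grasp point in the frame of slider between -0.009 and 0.009 m), for 0.02 s.
6. then the closed fingertips touch the slider at its fifth bar (within 9 mm along the slider) (contact force between the fingers and slider above 0.2 N and y of the grasp point in the frame of slider between -0.029 and -0.011 m), for 0.02 s.
7. then the closed fingertips touch the slider at its sixth bar (within 9 mm along the slider) (contact force between the fingers and slider above 0.2 N and y of the grasp point in the frame of slider between -0.049 and -0.031 m), for 0.02 s.
8. then the closed fingertips touch the slider at its seventh, longest bar (within 9 mm along the slider) (contact force between the fingers and slider above 0.2 N and y of the grasp point in the frame of slider between -0.069 and -0.051 m), for 0.02 s.
At the end, for the whole second after the job is handed in: The closed fingertips rest on the heat slider within 12 mm (along the slider) of the longest bar with 0.2 to 25 N; the cooker, pot, cup, jar and ladle are within 15 mm of where they started, cooker and pot at rest (contact force between the fingers and slider between 0.2 and 25 N and y of the grasp point in the frame of slider between -0.072 and -0.048 m and distance of each of cooker, pot, cup, jar, ladle from where it was at the start of the episode below 0.015 m and linear speed of each of cooker, pot below 0.02 m/s); the arm keeps its last pose, push and grip.
It fails at once if the glass of the cooker is pressed with more than 30 N (contact force between the fingers and cooker above 30 N).
It fails at once if the timer key is touched (contact force between the fingers and timer_key above 0.2 N).
It fails at once if the cooker is shoved, lifted or carried: moved more than 15 mm (distance of cooker from where it was at the start of the episode above 0.015 m).
It fails at once if the pot, cup, jar or ladle is lifted, carried or knocked: moved more than 15 mm (distance of any of pot, cup, jar, ladle from where it was at the start of the episode above 0.015 m).
It also fails if it takes over 48 s, if anything falls off the work surface, if the arm or the gripper's body presses on something with over 40 N, if the wrist force passes 120 N, or if a joint passes its speed limit or range.

## Working session

There is one attempt and no reset: what is moved stays moved. The work goes in short steps, Python scripts to look and compute and a shell command to move; the robot and the scene stay as the last step left them, time stands still between calls to the robot, and variables do not carry over. Pictures are saved under pics/ and viewed, at most 10 in all, crops included, and the job is handed in when it is done.

```bash
mkdir -p pics; python3 - <<'E'
from bench import r
import cv2
o=r.get_obs();print({k:o[k] for k in('clock','tcp_pos','orientation','contact_force','grip_width')})
for c in('top','scene'):
    im,d=r.grab_frame(c);cv2.imwrite(f'pics/{c}0.png',im[:,:,::-1])
    for t in('cooker','power_key','slider','slider_low','slider_high','timer_key','pot','cup','jar','ladle'):
        print(c,t,[(x['xyz'],x['score']) for x in r.landmark_of(t,c)[:1]])
E
```

```text
{'clock': 0.0, 'tcp_pos': array([0.15362176, 0.65667932, 0.23034603]), 'orientation': array([-3.60064470e-01, -3.12081035e+00,  2.85000595e-03]), 'contact_force': array([ 0.09549889, -0.15527613, -0.71651714]), 'grip_width': 0.0851967631236898}
top cooker [([0.6752, 0.0021, 0.0002], 0.91)]
top power_key [([0.5314, 0.1216, 0.0591], 0.58)]
top slider [([0.5206, 0.0132, 0.0612], 0.93)]
top slider_low [([0.5328, 0.0755, 0.0609], 0.89)]
top slider_high [([0.5209, -0.0492, 0.0572], 0.95)]
top timer_key [([0.5202, -0.1133, 0.0612], 0.65)]
top pot [([0.7172, -0.0103, 0.0606], 0.61)]
top cup [([0.5603, 0.2213, 0.0016], 0.89)]
top jar [([0.6595, 0.2077, -0.0023], 0.89)]
top ladle [([0.5994, -0.2216, 0.0011], 0.98)]
scene cooker [([0.6724, 0.002, 0.0051], 0.75)]
scene power_key [([0.5337, 0.1227, 0.0576], 0.67)]
scene slider [([0.5248, 0.0095, 0.0589], 0.85)]
scene slider_low [([0.5299, 0.0634, 0.056], 0.89)]
scene slider_high [([0.5244, -0.0521, 0.0602], 0.9)]
scene timer_key [([0.5226, -0.1117, 0.0587], 0.38)]
scene pot [([0.7124, -0.0124, 0.055], 0.78)]
scene cup [([0.5585, 0.2251, 0.0053], 0.71)]
scene jar [([0.6659, 0.2116, 0.0004], 0.6)]
scene ladle [([0.597, -0.2207, 0.0012], 0.76)]
```

View pics/top0.png

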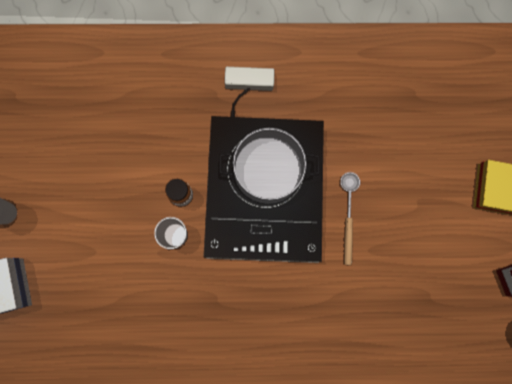

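```bash
python3 - <<'E'
from bench import r
import numpy as np
from scipy.spatial.transform import Rotation as R
o=r.get_obs();print(R.from_rotvec(o['orientation']).as_matrix().round(3))
c=r.get_calibration('top');print(c['mtx'],c['extrinsics'])
E
```

```text
[[-0.974  0.228 -0.   ]
 [ 0.228  0.974  0.   ]
 [ 0.     0.    -1.   ]]
[[435.23692232   0.         249.56102311]
 [  0.         435.23692232 197.14452055]
 [  0.           0.           1.        ]] [[-0.01342666 -0.9889099   0.14790851  0.48634151]
 [-0.99977763  0.01087167 -0.01806911  0.05290712]
 [ 0.0162607  -0.14811823 -0.98883597  1.12086958]
 [ 0.          0.          0.          1.        ]]
```

The top view shows the cooker nearly square to the base: power key at about (214,244), bars from (236,249) to (286,247), timer key at (311,248). The cup at (171,233) and jar at (178,192) are on the left, the ladle at (349,215) on the right. I'll measure the prints precisely next.

```bash
cat > h.py <<'E'
import numpy as np
from bench import r
from scipy.spatial.transform import Rotation as R
def plane(uv,c,z=0.06):
    K,T=c['mtx'],c['extrinsics']
    d=T[:3,:3]@np.array([(uv[0]-K[0,2])/K[0,0],(uv[1]-K[1,2])/K[1,1],1])
    return T[:3,3]+d*(z-T[2,3])/d[2]
E
python3 - <<'E'
from h import *
import cv2
im=cv2.imread('pics/top0.png');c=r.get_calibration('top')
g=cv2.cvtColor(im,cv2.COLOR_BGR2GRAY)
roi=(g[237:257,208:320]>75).astype('uint8')
n,l,s,_=cv2.connectedComponentsWithStats(roi,connectivity=8)
P=[]
for i in range(1,n):
    if s[i,4]<3: continue
    m=l==i; v,u=np.nonzero(m);w=g[237:257,208:320][m].astype(float)-40
    uv=((u*w).sum()/w.sum()+208,(v*w).sum()/w.sum()+237)
    p=plane(uv,c);P.append(p);print(s[i],np.round(uv,1),p.round(4))
E
```

```text
[ 3  2  8  9 26] [213.8 242.4] [0.535  0.1218 0.06  ]
[66  4  6 12 59] [276.8 246.8] [ 0.5224 -0.0309  0.06  ]
[75  4  5 13 61] [285.  246.7] [ 0.5226 -0.0509  0.06  ]
[50  7  5  9 41] [260.1 247.7] [0.521  0.0096 0.06  ]
[58  6  6 10 54] [268.4 247.3] [ 0.5215 -0.0106  0.06  ]
[100   7   7   8  29] [310.5 247.6] [ 0.5195 -0.1128  0.06  ]
[7 8 3 3 6] [216.4 246.3] [0.5256 0.1155 0.06  ]
[34  9  5  6 27] [243.8 248.4] [0.5197 0.0491 0.06  ]
[42  8  5  7 32] [252.  248.1] [0.5202 0.0293 0.06  ]
[25 10  6  5 22] [235.3 249. ] [0.5185 0.0698 0.06  ]
```

```bash
python3 -m jog '[{"fingers":0.0,"x":-0.02,"y":-0.05},{"fingers":0.0,"x":-0.02,"y":-0.05,"rz":-5},{"fingers":0.0,"x":-0.02,"y":-0.05,"rz":-5},{"fingers":0.0,"x":-0.02,"y":-0.05},{"fingers":0.0,"x":-0.02,"y":-0.05},{"fingers":0.0,"x":-0.02,"y":-0.05}]' 20
```

```text
validation failed for argument at $[0]...
```

```bash
python3 -m jog '[{"fingers":0,"x":-0.02,"y":-0.05,"z":0,"rx":0,"ry":0,"rz":0},{"fingers":0,"x":-0.02,"y":-0.05,"z":0,"rx":0,"ry":0,"rz":-5},{"fingers":0,"x":-0.02,"y":-0.05,"z":0,"rx":0,"ry":0,"rz":-5},{"fingers":0,"x":-0.02,"y":-0.05,"z":0,"rx":0,"ry":0,"rz":0},{"fingers":0,"x":-0.02,"y":-0.05,"z":0,"rx":0,"ry":0,"rz":0},{"fingers":0,"x":-0.02,"y":-0.05,"z":0,"rx":0,"ry":0,"rz":0}]' 20
```

```text
clock: 1.85
tcp_pos: [0.2348, 0.3438, 0.2315]
orientation: [0.087, 3.14, 0.001]
contact_force: [0.1, 0.2, 0.6]
grip_width: 0.0003
gripper_force: 0.0
```

```bash
python3 -m jog '[{"fingers":0,"x":-0.05,"y":-0.03,"z":0,"rx":0,"ry":0,"rz":0},{"fingers":0,"x":-0.05,"y":-0.03,"z":0,"rx":0,"ry":0,"rz":0},{"fingers":0,"x":-0.05,"y":-0.03,"z":0,"rx":0,"ry":0,"rz":0},{"fingers":0,"x":-0.05,"y":-0.03,"z":0,"rx":0,"ry":0,"rz":0},{"fingers":0,"x":-0.05,"y":-0.03,"z":0.02,"rx":0,"ry":0,"rz":0},{"fingers":0,"x":-0.05,"y":-0.03,"z":0.02,"rx":0,"ry":0,"rz":0},{"fingers":0,"x":-0.01,"y":-0.026,"z":0.02,"rx":0,"ry":0,"rz":0},{"fingers":0,"x":0,"y":0,"z":0,"rx":0,"ry":0,"rz":0}]'
python3 - <<'E'
from h import *
import cv2
o=r.get_obs();print(o['clock'],o['tcp_pos'],R.from_rotvec(o['orientation']).as_matrix().round(3),o['contact_force'])
im,d=r.grab_frame('wrist');cv2.imwrite('pics/w1.png',im[:,:,::-1]);c=r.get_calibration('wrist');print(c)
for t in('power_key','slider','slider_low','slider_high','timer_key'):
    print(t,[(x['xyz'],x['score']) for x in r.landmark_of(t,'wrist')[:1]])
E
```

```text
clock: 2.85
tcp_pos: [0.5321, 0.1194, 0.1699]
orientation: [-0.094, -3.138, 0.004]
contact_force: [0.0, 0.5, -0.5]
grip_width: -0.0001
gripper_force: 0.0
2.85 [0.53213491 0.1194319  0.16987755] [[-0.998  0.06  -0.003]
 [ 0.06   0.998 -0.002]
 [ 0.002 -0.003 -1.   ]] [ 0.02986655  0.4600407  -0.51153195]
{'mtx': array([[297.31863964,   0.        , 254.74836842],
       [  0.        , 297.31863964, 194.23551712],
       [  0.        ,   0.        ,   1.        ]]), 'extrinsics': array([[ 5.72412644e-02,  9.54767704e-01,  2.91791140e-01,
         4.57956285e-01],
       [ 9.98360374e-01, -5.47550344e-02, -1.66868384e-02,
         1.25191122e-01],
       [ 4.49795156e-05,  2.92267887e-01, -9.56336489e-01,
         3.12809630e-01],
       [ 0.00000000e+00,  0.00000000e+00,  0.00000000e+00,
         1.00000000e+00]])}
power_key [([0.5269, 0.121, 0.0579], 0.79)]
slider [([0.527, 0.012, 0.0578], 0.64)]
slider_low [([0.5305, 0.0711, 0.0615], 0.63)]
slider_high [([0.5238, -0.0507, 0.0635], 0.89)]
timer_key [([0.5144, -0.1169, 0.0601], 0.6)]
```

View pics/w1.png

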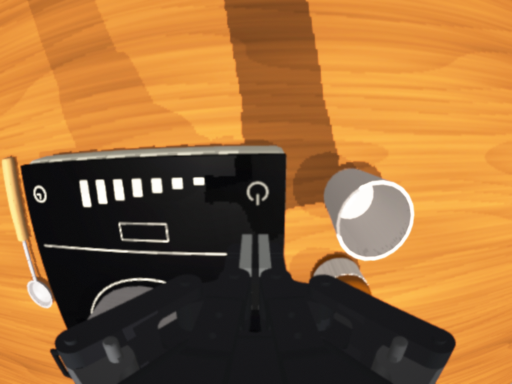

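The wrist view shows the power key at (258,191), the short bar at (199,182), the long bar at (86,193) and the timer key at (40,194). This agrees with the top view. I'll go down to just above the key and refine the bar positions.

```bash
python3 -m jog '[{"fingers":0,"x":0,"y":0.002,"z":0.025,"rx":0,"ry":0,"rz":0},{"fingers":0,"x":0,"y":0,"z":0.025,"rx":0,"ry":0,"rz":0},{"fingers":0,"x":0,"y":0,"z":0.025,"rx":0,"ry":0,"rz":0},{"fingers":0,"x":0,"y":0,"z":0.02,"rx":0,"ry":0,"rz":0},{"fingers":0,"x":0,"y":0,"z":0.006,"rx":0,"ry":0,"rz":0},{"fingers":0,"x":0,"y":0,"z":0,"rx":0,"ry":0,"rz":0}]'
python3 - <<'E'
import numpy as np
K=297.32;c=np.array([254.75,194.24])
T=np.array([[5.72412644e-02,9.54767704e-01,2.91791140e-01,.457956],[.99836,-.054755,-.016687,.125191],[4.5e-5,.292268,-.956336,.31281]])
for n,uv in dict(power=(258,191),b1=(199,182),b7=(86,193),timer=(40,194)).items():
    q=np.array(uv)-c;rr=np.hypot(*q);th=rr/K
    d=T[:,:3]@np.r_[q/rr*np.sin(th),np.cos(th)]
    print(n,(T[:,3]+d*(.06-T[2,3])/d[2]).round(4))
from h import *
o=r.get_obs();print(o['tcp_pos'],o['contact_force'],o['moment'])
E
```

```text
clock: 3.9
tcp_pos: [0.5326, 0.1251, 0.0707]
orientation: [0.086, 3.14, 0.001]
contact_force: [-0.2, 0.3, -0.5]
grip_width: -0.0001
gripper_force: 0.0
power [0.5323 0.1238 0.06  ]
b1 [0.5209 0.072  0.06  ]
b7 [ 0.5242 -0.0472  0.06  ]
timer [ 0.5215 -0.1117  0.06  ]
[0.53257025 0.1251104  0.070672  ] [-0.15507323  0.25887294 -0.4503081 ] [-0.02465973 -0.04160041  0.00899686]
```

```bash
python3 -m jog '[{"fingers":0,"x":0,"y":-0.002,"z":0.005,"rx":0,"ry":0,"rz":0},{"fingers":0,"x":0,"y":0,"z":0.002,"rx":0,"ry":0,"rz":0},{"fingers":0,"x":0,"y":0,"z":0.001,"rx":0,"ry":0,"rz":0},{"fingers":0,"x":0,"y":0,"z":0,"rx":0,"ry":0,"rz":0}]'
python3 -m jog '[{"fingers":0,"x":0,"y":0,"z":0.001,"rx":0,"ry":0,"rz":0},{"fingers":0,"x":0,"y":0,"z":0,"rx":0,"ry":0,"rz":0}]'
```

```text
clock: 4.4
tcp_pos: [0.5324, 0.1226, 0.0623]
orientation: [0.087, 3.14, 0.0]
contact_force: [-0.1, 0.1, 0.6]
grip_width: 0.0
gripper_force: 0.0
clock: 4.65
tcp_pos: [0.5323, 0.1226, 0.0612]
orientation: [-0.087, -3.14, 0.0]
contact_force: [-0.4, 0.8, 0.8]
grip_width: 0.0004
gripper_force: 0.0
```

```bash
python3 -m jog '[{"fingers":0,"x":0,"y":0,"z":0.001,"rx":0,"ry":0,"rz":0},{"fingers":0,"x":0,"y":0,"z":0,"rx":0,"ry":0,"rz":0}]'
python3 -m jog '[{"fingers":0,"x":0,"y":0,"z":0.0005,"rx":0,"ry":0,"rz":0},{"fingers":0,"x":0,"y":0,"z":0,"rx":0,"ry":0,"rz":0}]'
```

```text
clock: 4.9
tcp_pos: [0.5323, 0.1225, 0.0602]
orientation: [-0.087, -3.14, 0.0]
contact_force: [-0.1, 0.6, -0.3]
grip_width: -0.0002
gripper_force: 0.0
clock: 5.15
tcp_pos: [0.5324, 0.1226, 0.0601]
orientation: [-0.087, -3.14, -0.0]
contact_force: [-1.6, -0.7, 4.5]
grip_width: -0.0002
gripper_force: 2.5
```

```bash
python3 -m jog '[{"fingers":0,"x":0,"y":0,"z":0,"rx":0,"ry":0,"rz":0},{"fingers":0,"x":0,"y":0,"z":0,"rx":0,"ry":0,"rz":0},{"fingers":0,"x":0,"y":0,"z":-0.005,"rx":0,"ry":0,"rz":0},{"fingers":0,"x":0.001,"y":-0.026,"z":0,"rx":0,"ry":0,"rz":0},{"fingers":0,"x":0,"y":-0.026,"z":0,"rx":0,"ry":0,"rz":0},{"fingers":0,"x":0,"y":0,"z":0.004,"rx":0,"ry":0,"rz":0},{"fingers":0,"x":0,"y":0,"z":0,"rx":0,"ry":0,"rz":0}]'
```

```text
clock: 6.02
tcp_pos: [0.5284, 0.0716, 0.0605]
orientation: [-0.086, -3.14, -0.001]
contact_force: [0.0, 0.9, -0.5]
grip_width: -0.0002
gripper_force: 0.0
```

```bash
python3 -m jog '[{"fingers":0,"x":0,"y":0,"z":0.001,"rx":0,"ry":0,"rz":0},{"fingers":0,"x":0,"y":0,"z":0,"rx":0,"ry":0,"rz":0},{"fingers":0,"x":0,"y":0,"z":0,"rx":0,"ry":0,"rz":0}]'
```

```text
clock: 6.4
tcp_pos: [0.5287, 0.072, 0.0601]
orientation: [0.085, 3.14, 0.001]
contact_force: [-1.7, 0.8, 5.3]
grip_width: 0.0001
gripper_force: 2.7
```

```bash
python3 -m jog '[{"fingers":0,"x":0,"y":-0.007,"z":0,"rx":0,"ry":0,"rz":0},{"fingers":0,"x":0,"y":-0.007,"z":0,"rx":0,"ry":0,"rz":0},{"fingers":0,"x":0,"y":-0.007,"z":0,"rx":0,"ry":0,"rz":0}]'
```

```text
clock: 6.78
tcp_pos: [0.5279, 0.05, 0.0601]
orientation: [0.086, 3.139, 0.001]
contact_force: [0.1, 4.6, 5.5]
grip_width: 0.0002
gripper_force: 2.7
```

```bash
python3 -m jog '[{"fingers":0,"x":0,"y":-0.007,"z":0,"rx":0,"ry":0,"rz":0},{"fingers":0,"x":0,"y":-0.007,"z":0,"rx":0,"ry":0,"rz":0},{"fingers":0,"x":0,"y":-0.007,"z":0,"rx":0,"ry":0,"rz":0}]'
```

```text
clock: 7.15
tcp_pos: [0.5266, 0.0288, 0.0601]
orientation: [0.087, 3.14, 0.001]
contact_force: [0.6, 5.1, 5.1]
grip_width: 0.0001
gripper_force: 2.8
```

```bash
python3 -m jog '[{"fingers":0,"x":0,"y":-0.007,"z":0,"rx":0,"ry":0,"rz":0},{"fingers":0,"x":0,"y":-0.007,"z":0,"rx":0,"ry":0,"rz":0},{"fingers":0,"x":0,"y":-0.007,"z":0,"rx":0,"ry":0,"rz":0},{"fingers":0,"x":0,"y":-0.007,"z":0,"rx":0,"ry":0,"rz":0},{"fingers":0,"x":0,"y":-0.007,"z":0,"rx":0,"ry":0,"rz":0}]'
```

```text
clock: 7.78
tcp_pos: [0.5246, -0.006, 0.0601]
orientation: [0.086, 3.14, 0.001]
contact_force: [0.3, 5.0, 5.5]
grip_width: -0.0003
gripper_force: 2.9
```

```bash
python3 -m jog '[{"fingers":0,"x":0,"y":-0.007,"z":0,"rx":0,"ry":0,"rz":0},{"fingers":0,"x":0,"y":-0.007,"z":0,"rx":0,"ry":0,"rz":0},{"fingers":0,"x":0,"y":-0.007,"z":0,"rx":0,"ry":0,"rz":0},{"fingers":0,"x":0,"y":-0.007,"z":0,"rx":0,"ry":0,"rz":0}]'
```

```text
clock: 8.28
tcp_pos: [0.5231, -0.0339, 0.0601]
orientation: [0.086, 3.14, 0.002]
contact_force: [0.6, 5.2, 5.8]
grip_width: -0.0003
gripper_force: 3.1
```

Next, the last 16 mm to the longest bar, then a camera check.

```bash
python3 -m jog '[{"fingers":0,"x":0,"y":-0.006,"z":0,"rx":0,"ry":0,"rz":0},{"fingers":0,"x":0,"y":-0.006,"z":0,"rx":0,"ry":0,"rz":0},{"fingers":0,"x":0,"y":-0.004,"z":0,"rx":0,"ry":0,"rz":0},{"fingers":0,"x":0,"y":0,"z":0,"rx":0,"ry":0,"rz":0},{"fingers":0,"x":0,"y":0,"z":0,"rx":0,"ry":0,"rz":0}]'
python3 - <<'E'
from h import *
import cv2
im,d=r.grab_frame('top');cv2.imwrite('pics/top1.png',im[:,:,::-1])
for t in('cooker','power_key','slider_low','slider_high','timer_key','pot'):
    print(t,[(x['xyz'],x['score']) for x in r.landmark_of(t,'top')[:1]])
w,_=r.grab_frame('wrist');cv2.imwrite('pics/w2.png',w[:,:,::-1])
print(r.landmark_of('slider_high','wrist')[:1],r.landmark_of('slider_low','wrist')[:1])
o=r.get_obs();print(o['tcp_pos'],o['contact_force'])
E
```

```text
clock: 8.9
tcp_pos: [0.5221, -0.0506, 0.0601]
orientation: [0.088, 3.14, 0.0]
contact_force: [-0.4, 2.8, 6.8]
grip_width: 0.0004
gripper_force: 3.1
cooker [([0.6728, -0.0005, 0.0028], 0.81)]
power_key [([0.5296, 0.1205, 0.0593], 0.64)]
slider_low [([0.5317, 0.0735, 0.061], 0.69)]
slider_high [([0.5626, 0.2223, 0.005], 0.51)]
timer_key []
pot [([0.7165, -0.0102, 0.0573], 0.72)]
[] [{'xyz': [0.5312, 0.0726, 0.059], 'score': 0.74}]
[ 0.52206557 -0.05052424  0.06012182] [0.41758694 2.38521423 6.52440657]
```

View pics/w2.png

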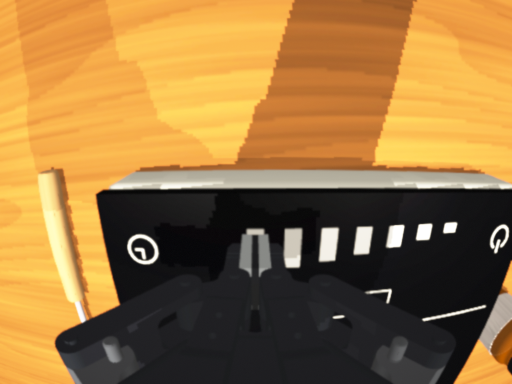

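View pics/top1.png

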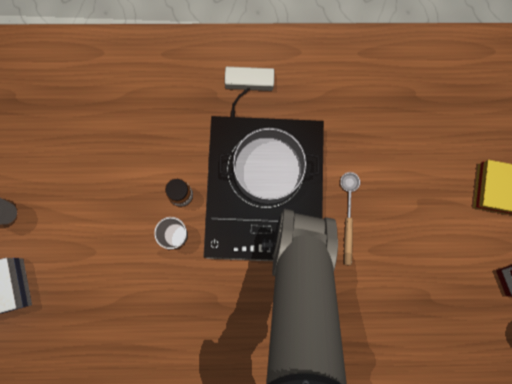

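The wrist view shows the closed fingertips at (255,255), centred on the longest bar at (255,232), and well clear of the timer key at (143,249). In the top view, the cooker, pot, cup, jar and ladle are at the same pixels as before.

```bash
python3 -c "
from bench import r
print(r.hand_in())"
```

```text
the job is handed in; nothing more can be done
None
```

I touched the power key, drew the closed fingertips along all seven bars at about 5 N, and handed the job in with them resting on the longest bar at about 6.5 N; the timer key was not touched, nothing moved visibly, and the judge returned no verdict.

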